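# Switch the ball feeder to the other chute

### The arm

A 6-joint arm with a two-finger parallel gripper is mounted at the origin on the work surface. World frame = base frame: x ahead of the robot, y to its left, z up, the work surface at z = 0. Lengths are in m, angles in rad, forces in N, time in s.
With the tool pointing down it reaches from about 0.35 to 0.875 m from the base axis. Payload 15.5 kg.
Tool frame: the origin (TCP) lies at the very end of the fingers, on their centre line; the grasp point (between the pads) lies 19 mm behind it; z points along the fingers, y is the direction in which the jaws open and shut (so a half turn about z gives the same grasp; the last joint's range is limited). The gripper opens to 85 mm and grips with 20 to 120 N. Pads are 22 mm wide; open, the fingers measure 114 mm over their backs; the gripper's body (76 mm by 85 mm) begins 54 mm behind the grasp point. The pads swing forward as they close: fully open they stand 13 mm farther back than shut.
Start: joints at [-1.272, 0.494, 1.345, -0, 1.302, -0.096], TCP at [0.24, -0.577, 0.231] pointing down, gripper open.
Joint ranges: [-2.91, 2.91], [-0.82, 2.16], [0.22, 2.67], [-1.22, 4.37], [0.12, 2.79], [-3.08, 3.08]. Speed limits (rad/s): [1.89, 1.89, 2.57, 3.01, 3.01, 3.01].

### API

Orientations are given as a 3x3 rotation matrix whose columns are the frame's x, y, z axes.
In Python, from bench import bot, grab_frame, calibration, job gives the robot as it stands.
- The arm moves only by the tool step_arm, never from a script. Its argument "series" is a list of rows, each a list of 2 entries, a list of its own where there are three numbers: the shift along the tool's x, y, z in m, then the turn about the tool's z in rad. A call has 1 to 8 rows; each row shifts and turns the commanded pose from where the row before left it, along the tool's axes as they then stand; what a row does not reach is not made up. A row lasts 1/10 s, in which the tool goes at most 50 mm and 8.59 degrees, less where a joint would pass 70% of its speed; a pose out of reach is approached as far as the arm can. A call is refused whole if a number of a shift passes 0.05 or a number of a turn 0.15, either way. A call with a gripper value outside its range is refused whole. "gripper" is the finger opening in m, from 0 to 0.0854, set as the call begins (left out, the last holds). The fingers move at their own pace and stop on an object; "grip_force" is the grip in N (left out, the last holds). Time passes only in rows, so rows that do not move let the fingers close. It gives the time, the measured TCP pose, the force and the opening at its end, in the units of the state.
- bot.observe(): the state, without advancing time (a new reading comes with each control period).
- grab_frame(name): name is "scene" or "top" or "wrist"; returns the picture (384x512x3 uint8, red, green, blue); there is no depth.
- calibration(name): a dict with "mtx" (3x3 intrinsics, pixels), "extrinsics" (4x4, takes a point from camera to world coordinates). Camera axes: x right, y down, z forward; pixel columns grow to the right and rows downward; lengths in m; the calibration is good to about 2 mm. The wrist camera is an equidistant fisheye: a pixel r from the principal point sees the ray r / f radians off the axis. A picture is of the moment at which its call begins: read the wrist's pose just before it. calibration takes no time and is no camera call; for the wrist camera it gives the pose at the moment of the call.
- job.finish_job(): hands the job in, once; it reports no verdict.
The state is a dict: "time_s": time; "joints": joint angles; "joint_vel": joint speeds; "joint_torque": joint torques, N m; "ee_pos": TCP position; "tool_rot": TCP orientation; "force": force on the tool from outside, world axes, zero at the start; "torque": the same for the moment, N m; "finger_gap": finger opening in m.
Only numpy, scipy, OpenCV 4.12 (cv2) and the standard library are available. Lean on these libraries where they do the work, as an engineer would, in place of code of your own. Each camera call takes 0.05 s, during which the arm holds its last target. There are 200 camera calls.

### The job

At the mixing-ball feeder, press the seesaw gate with a fingertip so that it rocks over its pivot and leans to the side opposite to the one it leans to now. Then push the shutter's tab sideways with a fingertip until the shutter is fully open, so that all three waiting balls roll down that other chute into its bin. Do not touch the balls, and leave the bottles, jars and tools around the feeder where they stand.

Things in the scene. Friction and masses are not known exactly. Their poses are not given: they have to be found in the camera images.
- station: Fixed feeder: bracket with the seesaw gate, behind it a sloping feed channel, on each side a chute into a blue bin (walls up to 115 mm high). Origin on the table under the pivot's middle; x points up the channel (roughly away from the robot), y to the left bin, z up. Channel 42 mm wide, from x = 24 to 175 mm; its walls' tops are 170 mm up at the low end, 191 mm at the high end. Place and yaw vary.
- gate (a joint): Tilt of the seesaw, -0.26 to 0.26 rad (stops), about the station's x axis, pivot 112 mm up. Positive: left (+y) end up, balls would run to the right chute; negative: the reverse. Starts on either stop. Over-centre: about 1 N on a paddle moves it; past level it falls to the other stop and stays. A dark round weight, 30 mm across, stands on the front wall's middle, top 68 mm above the pivot.
- left_paddle (a point): Centre of the top face of the gate's left press paddle: flat plate 54 mm (x) by 40 mm (y), 4 mm thick, sticking out to the robot's side, 71 mm before and 85 mm left of the pivot's middle. About 142 mm above the table when raised, 98 mm when low; free below. The gate's front wall stands 29 mm from this point on its +x side, its top 38 mm above the paddle. Axes: the gate's.
- right_paddle (a point): The same on the right: 85 mm to the right (-y) of the pivot middle.
- shutter (a joint): Travel of the sliding shutter across the feed channel, along the station's +y: 0 closed (balls held back), 0.045 m fully open (at its stop). About 1.2 N of friction; it stays where it is left.
- tab (a point): Middle of the -y face of the shutter's upright tab, the face to push: plate 32 mm wide (x), 6 mm thick (y), 40 mm high, from 186 to 226 mm above the table (this point is 206 mm up), at station x = 56 mm over the channel. Push it 45 mm towards the station's +y. On its -y side nothing fixed stands above 180 mm. Axes: the station's.
- left_bin (a point): Centre of the inner floor of the left bin (+y), inside 108 mm (x) by 108 mm (y). Axes: the station's.
- right_bin (a point): Centre of the inner floor of the right bin (-y), the same size. Axes: the station's.
- ball0_center (a point): Centre of a white ceramic mixing ball, 25 mm across, about 32 g, loose: the first (lowest) of the three waiting in the feed channel behind the shutter. Its axes mean nothing.
- ball1_center (a point): Centre of a white ceramic mixing ball, 25 mm across, about 32 g, loose: the middle of the three waiting in the feed channel behind the shutter. Its axes mean nothing.
- ball2_center (a point): Centre of a white ceramic mixing ball, 25 mm across, about 32 g, loose: the last (highest) of the three waiting in the feed channel behind the shutter. Its axes mean nothing.
- ink_bottle_a: Upright closed black ink bottle, 52 mm across, 150 mm tall, loose, beside the feed channel on its +y side. Bystander. Origin under its centre.
- ink_bottle_b: The same kind of bottle with a red cap, on the -y side of the feed channel. Bystander. Origin under its centre.
- ink_jar: Low black jar, 60 mm across, 55 mm tall, loose, near the front of the left bin. Bystander. Origin under its centre.
- beaker: Open white plastic cup, 60 mm across the rim, 60 mm tall, loose, near the front of the right bin. Bystander. Origin under its centre.
- mix_spatula: Mixing spatula lying on the table to the right of the station. Bystander. Origin under it.
- tint_can: Yellow can with a paper label, 60 mm across, 80 mm tall, loose, behind the left bin. Bystander. Origin under its centre.
- small_bottle: Small black bottle with a red cap, 34 mm across, 70 mm tall, loose, in front of the seesaw on the robot's side. Bystander. Origin under its centre.

How it is judged:
On the way, in this order (a step that is already met when the one before it is completed fails the run):
1. the gate is rocked over to the side opposite to where it leant at the start, with the shutter still shut (distance of left_paddle from where it was at the start of the episode above 0.0235 m and (value of joint gate above 0.22 rad or value of joint gate below -0.22 rad) and value of joint shutter below 0.01 m), for 0.2 s.
2. the shutter is pushed open (value of joint shutter above 0.038 m), for 0.1 s.
At the end, for the whole second after the job is handed in: The gate rests leaning to the side opposite to its start (within 0.04 rad of the stop), the shutter is open by more than 38 of its 45 mm, and all three balls lie at rest in the bin on the side the gate now leans to (distance of left_paddle from where it was at the start of the episode above 0.0235 m and value of joint shutter above 0.038 m and ((value of joint gate above 0.22 rad and (x of ball0_center in the frame of right_bin between -0.055 and 0.055 m and y of ball0_center in the frame of right_bin between -0.055 and 0.055 m and z of each of ball0_center, ball1_center, ball2_center in the frame of right_bin below 0.055 m and x of ball1_center in the frame of right_bin between -0.055 and 0.055 m and y of ball1_center in the frame of right_bin between -0.055 and 0.055 m and x of ball2_center in the frame of right_bin between -0.055 and 0.055 m and y of ball2_center in the frame of right_bin between -0.055 and 0.055 m)) or (value of joint gate below -0.22 rad and (x of ball0_center in the frame of left_bin between -0.055 and 0.055 m and y of ball0_center in the frame of left_bin between -0.055 and 0.055 m and z of each of ball0_center, ball1_center, ball2_center in the frame of left_bin below 0.055 m and x of ball1_center in the frame of left_bin between -0.055 and 0.055 m and y of ball1_center in the frame of left_bin between -0.055 and 0.055 m and x of ball2_center in the frame of left_bin between -0.055 and 0.055 m and y of ball2_center in the frame of left_bin between -0.055 and 0.055 m))) and linear speed of each of ball0, ball1, ball2 below 0.05 m/s); the robot touches nothing.
It fails at once if a ball is touched by the robot (contact force between any of the fingers, the arm and ball0 above 0.3 N or contact force between any of the fingers, the arm and ball1 above 0.3 N or contact force between any of the fingers, the arm and ball2 above 0.3 N).
It fails at once if a ball is lifted or carried (height (world z) of any of ball0_center, ball1_center, ball2_center above 0.2 m).
It fails at once if a bystander is shifted by more than 20 mm (distance of any of ink_bottle_a, ink_bottle_b, ink_jar, beaker, mix_spatula, tint_can, small_bottle from where it was at the start of the episode above 0.02 m).
It also fails if it takes over 37 s, if anything falls off the work surface, if the arm or the gripper's body presses on something with over 40 N, if the wrist force passes 120 N, or if a joint passes its speed limit or range.

## Working session

There is one attempt and no reset: what is moved stays moved. The work goes in short steps, Python scripts to look and compute and a tool call to move; the robot and the scene stay as the last step left them, time stands still between calls to the robot, and variables do not carry over. Pictures are saved under pics/ and viewed, about 8 in all and at most 12, crops included, and the job is handed in when it is done.

Besides the shell and the picture viewer there is one more tool, called as a command line: name --argument value ..., lists and objects as JSON in quotes. step_arm: Moves the arm, as the interface text tells. Its arguments: {"type":"object","properties":{"series":{"type":"array"},"gripper":{"type":"number"},"grip_force":{"type":"number"}},"required":["series"]}

```bash
mkdir -p pics; ls; python3 - <<'E'
from bench import bot,grab_frame,calibration
import cv2
s=bot.observe();print(s['time_s'],s['ee_pos'],s['tool_rot'],s['finger_gap'])
for n in('scene','top'):
    c=calibration(n);print(n,c['mtx'],c['extrinsics'])
    cv2.imwrite(f'pics/{n}0.png',cv2.resize(grab_frame(n)[:,:,::-1],(800,600),interpolation=cv2.INTER_CUBIC))
E
```

```text
pics
0.0 [ 0.24027468 -0.57657541  0.23071018] [[ 9.23084987e-01  3.84595860e-01 -3.63233527e-04]
 [ 3.84596015e-01 -9.23084255e-01  1.16775679e-03]
 [ 1.13819277e-04 -1.21763693e-03 -9.99999252e-01]] 0.08528775555253348
scene [[396.37532407   0.         259.86168115]
 [  0.         396.37532407 186.72702786]
 [  0.           0.           1.        ]] [[-0.81517067  0.50045014 -0.29162721  0.80906438]
 [ 0.57910768  0.69422305 -0.42742093  0.35017751]
 [-0.01144853 -0.51730456 -0.85572479  0.8943021 ]
 [ 0.          0.          0.          1.        ]]
top [[419.55582136   0.         256.3134435 ]
 [  0.         419.55582136 192.9220208 ]
 [  0.           0.           1.        ]] [[ 0.02732448 -0.99343873  0.11105341  0.42521317]
 [-0.99949856 -0.02893007 -0.01287192 -0.01669594]
 [ 0.01600025 -0.110646   -0.99373108  1.06487034]
 [ 0.          0.          0.          1.        ]]
```

View pics/scene0.png

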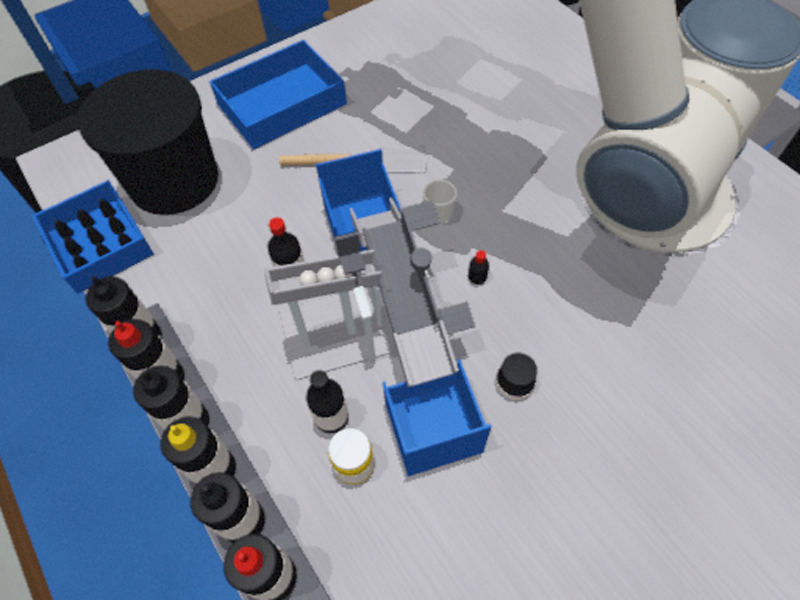

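View pics/top0.png

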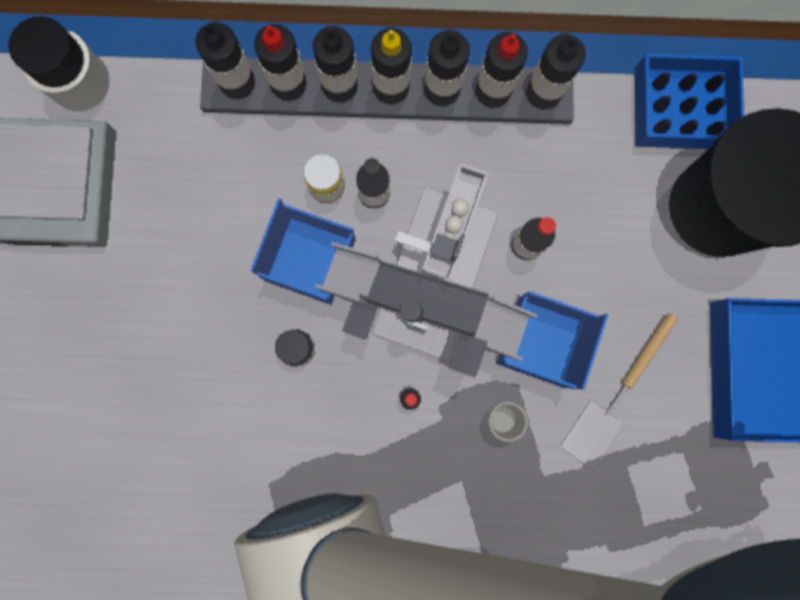

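```bash
python3 - <<'E'
import cv2
from bench import grab_frame
a=grab_frame('top')[:,:,::-1];b=grab_frame('scene')[:,:,::-1]
# top crop cols 150..400 rows 95..275 x3.2 ; scene cols 160..330 rows 90..310
cv2.imwrite('pics/tc.png',cv2.resize(a[95:275,155:395],None,fx=3.3,fy=3.3,interpolation=cv2.INTER_CUBIC))
cv2.imwrite('pics/sc.png',cv2.resize(b[90:270,160:340],None,fx=3.3,fy=3.3,interpolation=cv2.INTER_CUBIC))
E
```

```text
(no output)
```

View pics/tc.png

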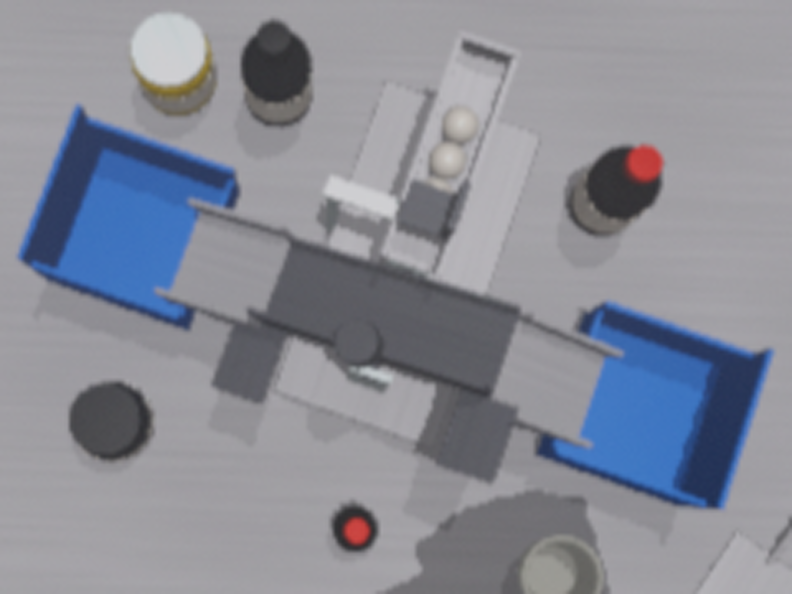

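View pics/sc.png

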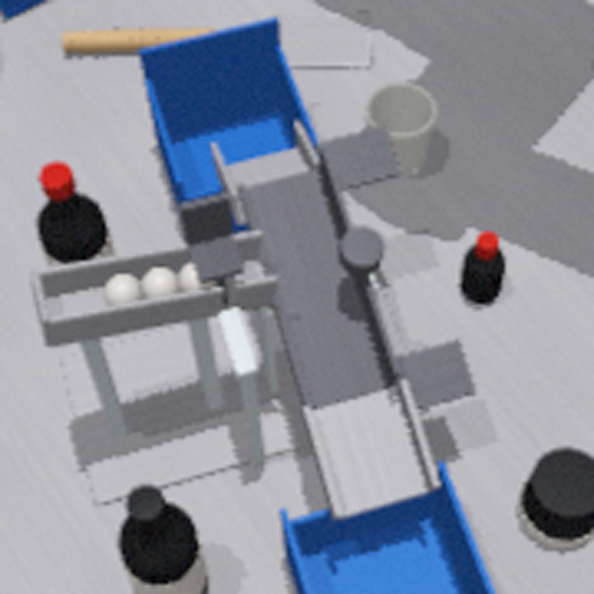

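```bash
cat > fit.py <<'E'
import numpy as np
from scipy.optimize import least_squares
from bench import calibration
C={n:calibration(n) for n in('scene','top')}
def proj(n,P):
    T=np.linalg.inv(C[n]['extrinsics']);p=C[n]['mtx']@(T[:3,:3]@P+T[:3,3]);return p[:2]/p[2]
def gate(p,g): # gate local (rel. pivot) -> station
    x,y,z=p;return np.array([x,y*np.cos(g)-z*np.sin(g),.112+y*np.sin(g)+z*np.cos(g)])
def W(q,P):
    c,s=np.cos(q[2]),np.sin(q[2]);return np.array([q[0]+c*P[0]-s*P[1],q[1]+s*P[0]+c*P[1],P[2]])
o={'top':(155,95),'scene':(160,90)}
G=lambda x,y,z=.0084:('g',(x,y,z)); S=lambda *p:('s',p)
obs=[('top',(213,385),G(-.098,.105)),('top',(266,402),G(-.098,.065)),('top',(495,482),G(-.098,-.105)),('top',(515,405),G(-.044,-.105)),
('top',(357,340),G(-.04,0,.068)),('scene',(362,246),G(-.04,0,.068)),
('scene',(385,128),G(-.098,-.105)),('scene',(403,180),G(-.098,-.065)),('scene',(462,342),G(-.098,.065)),('scene',(475,388),G(-.098,.105)),
('top',(462,35),S(.177,.023,.191)),('top',(520,52),S(.177,-.023,.191)),('scene',(33,272),S(.177,-.023,.191)),('scene',(42,322),S(.177,.023,.191))]
def res(q,g):
    r=[]
    for n,uv,(k,p) in obs:
        r.append(proj(n,W(q,gate(p,g) if k=='g' else np.array(p)))-np.array(o[n])-np.array(uv)/3.3)
    return np.ravel(r)
if __name__=='__main__':
  for g in(-.26,.26):
    f=least_squares(lambda q:res(q,g),[.45,0,-.3],loss='soft_l1');q=f.x;print(g,q,f.cost);print((res(q,g)*3.3).reshape(-1,2).round(1).tolist())
    for nm,P in (('Lpad',gate((-.071,.085,.0084),g)),('Rpad',gate((-.071,-.085,.0084),g)),('tab',np.array([.056,.01,.206])),('tabtop',np.array([.056,0,.226])),('Rpad2',gate((-.071,-.085,.0084),-g))):
      w=W(q,P);print(nm,w.round(4),[((proj(n,w)-o[n])*3.3).round() for n in o])
E
python3 fit.py
```

```text
-0.26 [ 0.54715506 -0.07124931 -0.31404323] 18.55102399273891
[[-4.3, 2.3], [-6.0, 3.0], [-3.1, 3.2], [3.1, 3.0], [-1.2, -1.0], [-0.7, -1.0], [1.6, -4.7], [0.3, -8.1], [-1.8, -4.5], [3.6, 2.9], [-2.7, -12.9], [6.0, -6.6], [-10.7, -2.8], [-6.4, 5.5]]
Lpad [0.5057 0.0309 0.0983] [array([247., 360.]), array([433., 374.])]
Rpad [ 0.4549 -0.1254  0.142 ] [array([477., 437.]), array([360., 157.])]
tab [ 0.6035 -0.079   0.206 ] [array([419., 196.]), array([215., 249.])]
tabtop [ 0.6004 -0.0885  0.226 ] [array([437., 195.]), array([208., 218.])]
Rpad2 [ 0.4536 -0.1295  0.0983] [array([475., 441.]), array([357., 188.])]
0.26 [ 0.54668465 -0.07060258 -0.31732538] 86.89140884721978
[[-5.5, -0.7], [-3.1, 2.9], [-8.8, 5.8], [-3.7, 10.0], [48.7, 17.9], [-15.5, -41.2], [-0.5, 36.9], [-1.8, 15.5], [0.7, -33.8], [9.2, -40.3], [-2.8, -12.0], [5.8, -5.5], [-9.6, -3.2], [-5.5, 5.1]]
Lpad [0.5042 0.0275 0.142 ] [array([249., 357.]), array([435., 338.])]
Rpad [ 0.4529 -0.1285  0.0983] [array([474., 442.]), array([359., 189.])]
tab [ 0.603  -0.0786  0.206 ] [array([418., 197.]), array([216., 249.])]
tabtop [ 0.5999 -0.0881  0.226 ] [array([436., 196.]), array([209., 218.])]
Rpad2 [ 0.4543 -0.1244  0.142 ] [array([475., 438.]), array([361., 157.])]
```

step_arm --series '[[[0,0,-0.005],0.142],[[0,0,-0.005],0.142],[[0,0,-0.005],0.142],[[0,0,-0.005],0.142],[[0,0,0],0.142],[[0.01,-0.04,0],0],[[0.01,-0.04,0],0],[[0.01,-0.04,0],0]]' --gripper 0

```text
time_s: 1.0
ee_pos: [0.3065, -0.4709, 0.251]
tool_rot: [[0.95, -0.311, -0.0], [-0.311, -0.95, 0.0], [-0.0, -0.0, -1.0]]
force: [1.4, -0.0, 0.3]
finger_gap: -0.0001
```

step_arm --series '[[[0.01,-0.045,0],0],[[0.01,-0.045,0],0],[[0.01,-0.045,0],0],[[0,-0.045,0],0],[[0,-0.045,0],0],[[0,-0.045,0],0],[[0,-0.04,0],0],[[0,0,0],0]]'

```text
time_s: 1.8
ee_pos: [0.4313, -0.1828, 0.2513]
tool_rot: [[0.952, -0.306, -0.0], [-0.306, -0.952, 0.001], [-0.001, -0.001, -1.0]]
force: [-0.5, -0.3, -0.3]
finger_gap: -0.0
```

```bash
cat > st.py <<'E'
from bench import bot
import numpy as np
Q=[.5472,-.0712,-.314]
s=bot.observe();p=np.array(s['ee_pos']);c,n=np.cos(Q[2]),np.sin(Q[2]);d=p[:2]-Q[:2]
R=np.array(s['tool_rot'])
print('t',s['time_s'],'world',p.round(4),'station',(c*d[0]+n*d[1]).round(4),(-n*d[0]+c*d[1]).round(4),'yaw err',np.arctan2(R[1,0],R[0,0])-Q[2],'z',R[:,2].round(3),'F',np.round(s['force'],2),'gap',s['finger_gap'])
E
python3 st.py
```

```text
t 1.8 world [ 0.4313 -0.1828  0.2513] station -0.0757 -0.1419 yaw err 0.002565483662239021 z [-0.     0.001 -1.   ] F [-0.54 -0.27 -0.27] gap -1.4966232775251005e-05
```

step_arm --series '[[[0,-0.027,0],0],[[0,-0.027,0],0],[[0,0,0.03],0],[[0,0,0.02],0],[[0,0,0],0]]'

```text
time_s: 2.3
ee_pos: [0.4462, -0.1351, 0.1994]
tool_rot: [[0.951, -0.31, -0.004], [-0.31, -0.951, 0.002], [-0.004, -0.0, -1.0]]
force: [-0.6, -0.4, 1.0]
finger_gap: 0.0001
```

```bash
python3 st.py; python3 - <<'E'
import cv2,numpy as np
from bench import grab_frame
a=grab_frame('wrist')[:,:,::-1];b=grab_frame('scene')[90:270,160:340,::-1]
a=cv2.resize(a,(512,384));b=cv2.resize(b,None,fx=1.6,fy=1.6)
im=np.zeros((384,800,3),np.uint8);im[:,:512]=a;im[:288,512:]=b
cv2.imwrite('pics/w1.png',im)
E
```

```text
t 2.3 world [ 0.4462 -0.1351  0.1994] station -0.0764 -0.0919 yaw err -0.0011247126629887472 z [-0.004  0.002 -1.   ] F [-0.56 -0.43  0.98] gap 0.0001204220314595358
```

View pics/w1.png

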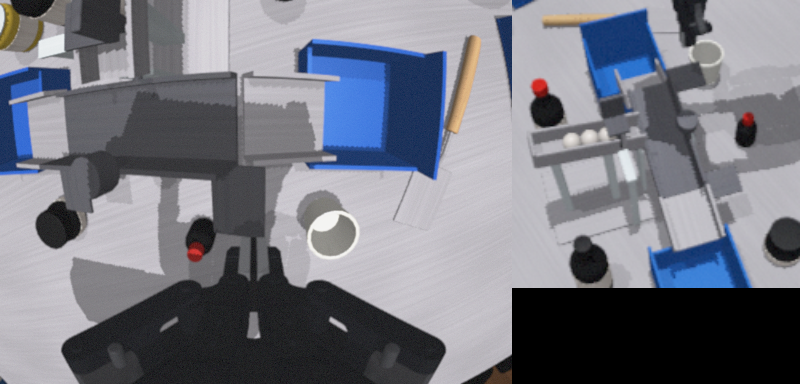

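step_arm --series '[[[0.004,-0.005,0.02],0],[[0,0,0.02],0],[[0,0,0.015],0],[[0,0,0.01],0],[[0,0,0.01],0],[[0,0,0.01],0],[[0,0,0.008],0],[[0,0,0],0]]'

```text
time_s: 3.2
ee_pos: [0.4525, -0.1317, 0.1075]
tool_rot: [[0.951, -0.31, -0.001], [-0.31, -0.951, 0.0], [-0.001, -0.0, -1.0]]
force: [-0.2, -0.3, 0.0]
finger_gap: -0.0003
```

```bash
python3 st.py
```

```text
t 3.2 world [ 0.4525 -0.1317  0.1075] station -0.0714 -0.0868 yaw err -0.001236219640294911 z [-0.001  0.    -1.   ] F [-0.21 -0.29  0.03] gap -0.00026012791495362336
```

step_arm --series '[[[0,0,-0.03],0],[[0,0,-0.04],0],[[0,0,-0.04],0],[[0,0,-0.04],0],[[0,0,-0.03],0],[[0.03,0,0],0],[[0.03,0,0],0],[[0,0,0],0]]'

```text
time_s: 4.0
ee_pos: [0.5126, -0.1515, 0.2888]
tool_rot: [[0.951, -0.31, 0.002], [-0.31, -0.951, -0.001], [0.002, 0.0, -1.0]]
force: [-0.8, 0.2, -0.7]
finger_gap: -0.0001
```

```bash
python3 st.py; python3 - <<'E'
import cv2,numpy as np
from bench import grab_frame
a=grab_frame('wrist')[:,:,::-1];b=grab_frame('scene')[90:270,160:340,::-1]
b=cv2.resize(b,None,fx=1.6,fy=1.6)
im=np.zeros((384,800,3),np.uint8);im[:,:512]=a;im[:288,512:]=b
cv2.imwrite('pics/w2.png',im)
E
```

```text
t 4.0 world [ 0.5126 -0.1515  0.2888] station -0.0081 -0.087 yaw err -0.0011677704799339383 z [ 0.002 -0.001 -1.   ] F [-0.77  0.17 -0.67] gap -9.240994486450236e-05
```

View pics/w2.png

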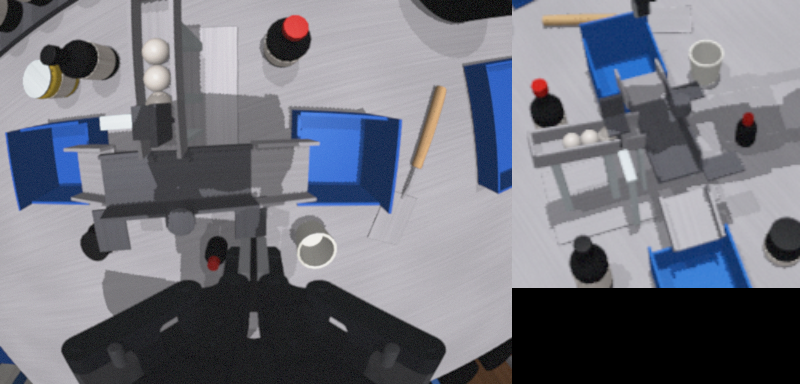

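```bash
python3 - <<'E'
import numpy as np,cv2
from bench import calibration,grab_frame
from fit import W
c=calibration('wrist');T=np.linalg.inv(c['extrinsics']);K=c['mtx']
Q=[.5472,-.0712,-.314]
def P(p):
    v=T[:3,:3]@W(Q,np.array(p))+T[:3,3];r=np.hypot(v[0],v[1]);return (K[:2,2]+K[0,0]*np.arctan2(r,v[2])*v[:2]/r).round()
for y in(-.02,-.01,0,.01):print(y,[P((x,y,z)).tolist() for x,z in((.04,.186),(.072,.186),(.04,.226),(.072,.226))])
print('chan',P((.175,.021,.191)),P((.175,-.021,.191)),P((.024,-.021,.17)))
a=grab_frame('wrist')[60:180,90:240,::-1]
cv2.imwrite('pics/w3.png',cv2.resize(a,None,fx=4,fy=4,interpolation=cv2.INTER_CUBIC))
E
```

```text
-0.02 [[174.0, 134.0], [172.0, 96.0], [160.0, 141.0], [157.0, 97.0]]
-0.01 [[163.0, 134.0], [161.0, 97.0], [147.0, 142.0], [144.0, 98.0]]
0 [[152.0, 135.0], [150.0, 98.0], [134.0, 142.0], [132.0, 99.0]]
0.01 [[141.0, 135.0], [139.0, 99.0], [122.0, 143.0], [119.0, 100.0]]
chan [126. -14.] [173. -21.] [180. 149.]
```

View pics/w3.png

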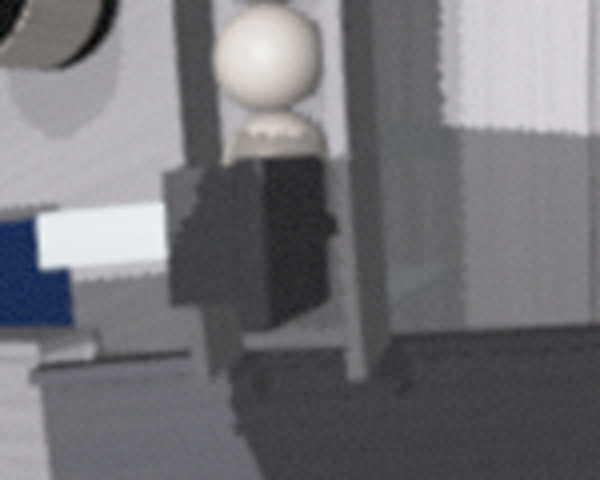

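step_arm --series '[[[0.032,0,0],0],[[0.032,0,0],0],[[0,0,0.03],0],[[0,0,0.03],0],[[0,0,0.029],0],[[0,-0.012,0],0],[[0,-0.01,0],0],[[0,0,0],0]]'

```text
time_s: 4.95
ee_pos: [0.5786, -0.1479, 0.2011]
tool_rot: [[0.951, -0.309, 0.002], [-0.309, -0.951, -0.0], [0.002, -0.0, -1.0]]
force: [-0.1, 0.7, 0.3]
finger_gap: -0.0003
```

```bash
python3 st.py; python3 - <<'E'
import cv2,numpy as np
from bench import grab_frame
a=grab_frame('wrist')[100:340,90:390,::-1];b=grab_frame('scene')[130:230,170:280,::-1]
a=cv2.resize(a,(480,384));b=cv2.resize(b,(320,291),interpolation=cv2.INTER_CUBIC)
im=np.zeros((384,800,3),np.uint8);im[:,:480]=a;im[:291,480:]=b
cv2.imwrite('pics/w4.png',im)
E
```

```text
t 4.95 world [ 0.5786 -0.1479  0.2011] station 0.0535 -0.0633 yaw err 0.0002482464915847249 z [ 0.002 -0.    -1.   ] F [-0.14  0.7   0.28] gap -0.0002550692506399745
```

View pics/w4.png

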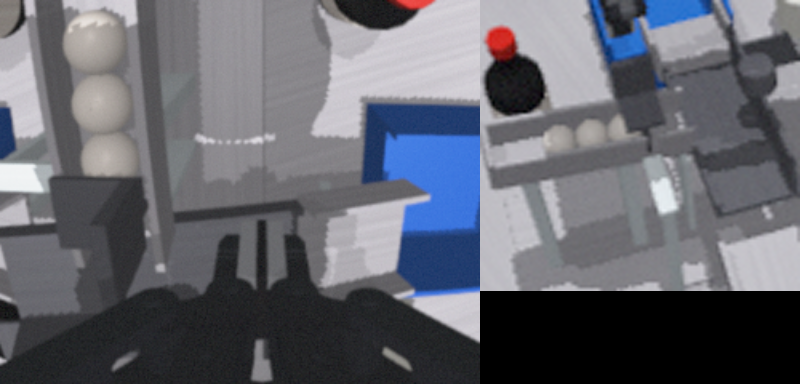

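step_arm --series '[[[0.002,-0.01,0],0],[[0,-0.01,0],0],[[0,-0.01,0],0],[[0,0,0],0]]'

```text
time_s: 5.45
ee_pos: [0.5891, -0.12, 0.1993]
tool_rot: [[0.951, -0.309, 0.0], [-0.309, -0.951, 0.0], [-0.0, -0.0, -1.0]]
force: [0.7, -0.0, 0.3]
finger_gap: 0.0001
```

step_arm --series '[[[0,-0.008,0],0],[[0,-0.008,0],0],[[0,-0.008,0],0],[[0,-0.008,0],0],[[0,0,0],0]]'

```text
time_s: 5.95
ee_pos: [0.599, -0.09, 0.1993]
tool_rot: [[0.951, -0.309, 0.0], [-0.309, -0.951, 0.0], [0.0, -0.0, -1.0]]
force: [-0.5, -0.9, 0.5]
finger_gap: 0.0001
```

```bash
python3 st.py; python3 - <<'E'
import cv2,numpy as np
from bench import grab_frame
a=grab_frame('wrist')[100:340,90:390,::-1];b=grab_frame('scene')[130:230,170:280,::-1]
a=cv2.resize(a,(480,384));b=cv2.resize(b,(320,291),interpolation=cv2.INTER_CUBIC)
im=np.zeros((384,800,3),np.uint8);im[:,:480]=a;im[:291,480:]=b
cv2.imwrite('pics/w5.png',im)
E
```

```text
t 5.95 world [ 0.599  -0.09    0.1993] station 0.0551 -0.0018 yaw err -0.0003202613334668536 z [ 0.  0. -1.] F [-0.49 -0.88  0.55] gap 6.719989752306645e-05
```

View pics/w5.png

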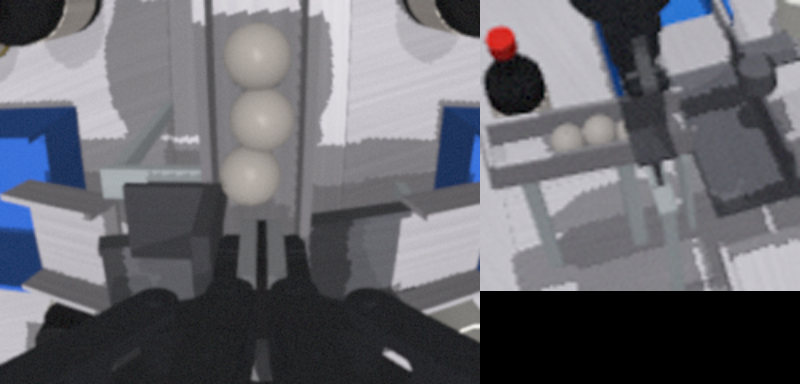

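step_arm --series '[[[0,-0.004,0],0],[[0,-0.004,0],0],[[0,0,0],0]]'

```text
time_s: 6.35
ee_pos: [0.6013, -0.0831, 0.1993]
tool_rot: [[0.951, -0.31, 0.0], [-0.31, -0.951, 0.0], [0.0, -0.0, -1.0]]
force: [-0.1, -0.8, -0.2]
finger_gap: 0.0
```

step_arm --series '[[[0,-0.002,0],0],[[0,0,0],0]]'

```text
time_s: 6.55
ee_pos: [0.6018, -0.0814, 0.1993]
tool_rot: [[0.951, -0.31, 0.0], [-0.31, -0.951, 0.0], [0.0, -0.0, -1.0]]
force: [-0.4, -0.9, 0.5]
finger_gap: -0.0002
```

step_arm --series '[[[0,-0.002,0],0],[[0,0,0],0]]'

```text
time_s: 6.75
ee_pos: [0.6024, -0.0795, 0.1993]
tool_rot: [[0.951, -0.31, -0.0], [-0.31, -0.951, 0.0], [-0.0, -0.0, -1.0]]
force: [-0.3, -1.0, 0.2]
finger_gap: 0.0001
```

```bash
python3 st.py; python3 - <<'E'
import cv2,numpy as np
from bench import grab_frame
a=grab_frame('wrist')[100:340,90:390,::-1];b=grab_frame('scene')[90:270,160:340,::-1]
a=cv2.resize(a,(480,384));b=cv2.resize(b,(320,320),interpolation=cv2.INTER_CUBIC)
im=np.zeros((384,800,3),np.uint8);im[:,:480]=a;im[:320,480:]=b
cv2.imwrite('pics/w6.png',im)
E
```

```text
t 6.75 world [ 0.6024 -0.0795  0.1993] station 0.0551 0.0092 yaw err -0.0011802025377954384 z [-0.  0. -1.] F [-0.28 -0.97  0.24] gap 8.497464080486793e-05
```

View pics/w6.png

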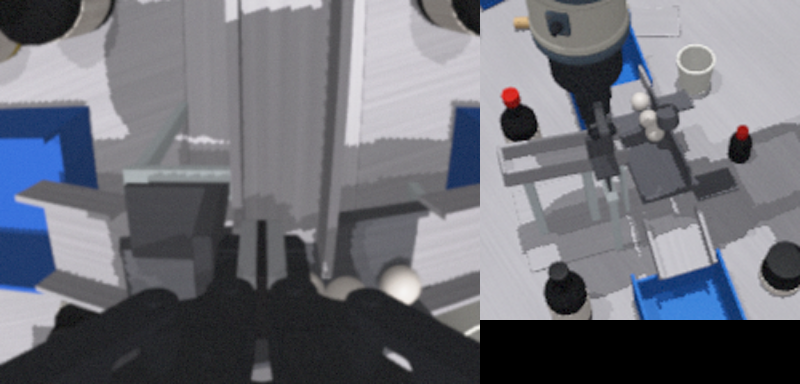

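The shutter has released the balls, which are rolling right. I'll push on gently to find the stop.

step_arm --series '[[[0,-0.002,0],0],[[0,0,0],0]]'

```text
time_s: 7.05
ee_pos: [0.603, -0.0776, 0.1993]
tool_rot: [[0.951, -0.31, -0.0], [-0.31, -0.951, 0.0], [-0.0, -0.0, -1.0]]
force: [0.2, -0.6, 0.6]
finger_gap: -0.0001
```

step_arm --series '[[[0,-0.002,0],0],[[0,0,0],0]]'

```text
time_s: 7.25
ee_pos: [0.6037, -0.0757, 0.1993]
tool_rot: [[0.951, -0.31, 0.0], [-0.31, -0.951, -0.0], [0.0, 0.0, -1.0]]
force: [-0.2, -1.1, 1.4]
finger_gap: 0.0001
```

step_arm --series '[[[0,-0.002,0],0],[[0,0,0],0]]'

```text
time_s: 7.45
ee_pos: [0.6039, -0.0752, 0.1993]
tool_rot: [[0.951, -0.31, -0.001], [-0.31, -0.951, -0.002], [-0.0, 0.002, -1.0]]
force: [-4.5, -12.8, 2.0]
finger_gap: 0.0001
```

Contact with the stop (about 13 N), so the shutter is fully open. Retreating.

step_arm --series '[[[0,0.015,0],0],[[0,0.015,0],0],[[0,0,-0.03],0],[[0,0,-0.04],0],[[0,0,-0.04],0],[[-0.02,0.04,0],0],[[-0.02,0.04,0],0],[[-0.02,0.04,0],0]]'

```text
time_s: 8.25
ee_pos: [0.4992, -0.1994, 0.3095]
tool_rot: [[0.951, -0.31, 0.001], [-0.31, -0.951, -0.0], [0.001, -0.0, -1.0]]
force: [0.6, -0.4, 0.7]
finger_gap: 0.0001
```

step_arm --series '[[[-0.02,0.04,0],0],[[-0.02,0.04,0],0],[[-0.02,0.04,0],0],[[-0.02,0.04,0],0],[[0,0.04,0],0],[[0,0.04,0],0],[[0,0.04,0],0],[[0,0,0],0]]'

```text
time_s: 9.05
ee_pos: [0.3355, -0.4437, 0.3089]
tool_rot: [[0.95, -0.314, -0.0], [-0.314, -0.95, -0.001], [0.0, 0.001, -1.0]]
force: [-0.5, 0.5, 0.6]
finger_gap: -0.0001
```

```bash
python3 st.py; python3 - <<'E'
import cv2,numpy as np
from bench import grab_frame
a=grab_frame('top')[95:275,155:395,::-1];b=grab_frame('scene')[80:270,140:340,::-1]
a=cv2.resize(a,(480,360),interpolation=cv2.INTER_CUBIC);b=cv2.resize(b,(320,304),interpolation=cv2.INTER_CUBIC)
im=np.zeros((360,800,3),np.uint8);im[:,:480]=a;im[:304,480:]=b
cv2.imwrite('pics/w7.png',im)
E
```

```text
t 9.05 world [ 0.3355 -0.4437  0.3089] station -0.0863 -0.4197 yaw err -0.005015668982929655 z [-0.    -0.001 -1.   ] F [-0.5   0.52  0.56] gap -7.341053469392645e-05
```

View pics/w7.png

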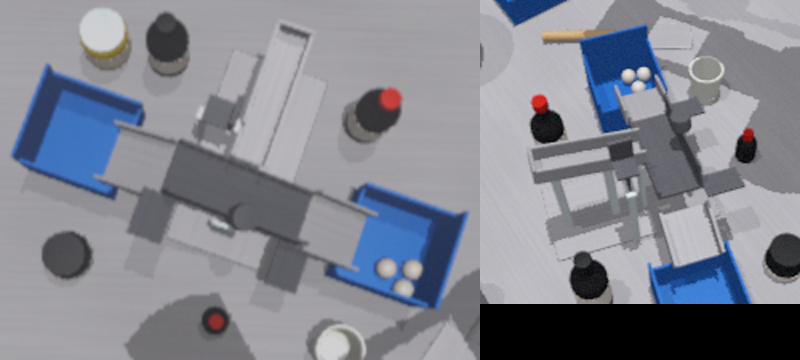

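All three balls are in the right bin (top view about (387,268), (412,270), (403,290)), the left paddle is raised and the shutter is clear of the channel. I'll let things settle, compare two frames and hand in.

step_arm --series '[[[0,0,0],0],[[0,0,0],0],[[0,0,0],0],[[0,0,0],0],[[0,0,0],0],[[0,0,0],0],[[0,0,0],0],[[0,0,0],0]]'

```text
time_s: 9.95
ee_pos: [0.3378, -0.4393, 0.3093]
tool_rot: [[0.951, -0.31, -0.0], [-0.31, -0.951, 0.0], [-0.0, -0.0, -1.0]]
force: [0.7, -1.1, 0.5]
finger_gap: -0.0001
```

step_arm --series '[[[0,0,0],0],[[0,0,0],0],[[0,0,0],0],[[0,0,0],0],[[0,0,0],0],[[0,0,0],0],[[0,0,0],0],[[0,0,0],0]]'

```text
time_s: 10.75
ee_pos: [0.3378, -0.4394, 0.3093]
tool_rot: [[0.951, -0.31, 0.0], [-0.31, -0.951, -0.0], [0.0, 0.0, -1.0]]
force: [-0.1, -0.3, -0.5]
finger_gap: 0.0
```

```bash
python3 - <<'E'
import numpy as np
from bench import grab_frame,job
f=[grab_frame('top')[190:250,315:390].astype(int) for _ in range(8)]
d=[abs(f[i].mean(2)-f[0].mean(2)) for i in(1,7)];print([(x.mean(),x.max()) for x in d])
if d[1].max()<d[0].max()+15: print(job.finish_job())
E
```

```text
[(np.float64(0.5805925925925924), np.float64(5.0)), (np.float64(0.572074074074074), np.float64(3.6666666666666714))]
the job is handed in; nothing more can be done
None
```

The job is done and handed in at about 11 s of the 37 s allowed; no verdict came back.

- **Gate:** it started leaning left (right paddle raised). I pressed the right paddle with closed fingers, and it rocked over to lean right. The camera showed this before I touched the shutter.
- **Shutter:** I pushed the tab towards +y until it met its stop, with the force rising to about 13 N. I then backed off and moved the arm clear.
- **Last checks:** the pictures show all three balls in the right bin, the gate still leaning right and the shutter clear of the channel. Frames about 0.35 s apart show the balls still. The bystanders look unmoved by eye, though I did not measure their positions.

No check failed or disagreed.

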